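Seat the reaction tile on the sample stage

ROBOT

A 6-joint arm with a two-finger parallel gripper is mounted at the origin on the work surface. World frame = base frame: x ahead of the robot, y to its left, z up, the work surface at z = 0. Lengths are in m, angles in degrees, forces in N, time in s.
With the tool pointing down it reaches from about 0.4 to 0.825 m from the base axis. Payload 7 kg.
Tool frame: the origin (TCP) lies between the finger pads; the fingertips stand 19 mm ahead of it and the grasp point (between the pads) is the TCP; z points along the fingers, y is the line along which they close (so a half turn about z gives the same grasp; the last joint's range is limited). The gripper opens to 88 mm and grips with 3 to 60 N. Pads are 19 mm wide; open, the fingers measure 130 mm over their backs; the gripper's body (78 mm by 193 mm) begins 47 mm behind the grasp point.
Start: joints at [-48.18, 20.546, 0.682, 0, -70.136, -16.507], TCP at [0.289, -0.61, 0.246] pointing down, gripper open.
Joint ranges: [-176.03, 176.03], [-82.01, 121.73], [-58.28, 71.71], [-173.87, 95.51], [-174.79, -0.11], [-173.66, 173.66]. Speed limits (degrees/s): [136.94, 136.94, 172.46, 180, 180, 180].

INTERFACE

Orientations are given as [roll, pitch, yaw] about the fixed x, y, z axes, in that order (R = Rz(yaw) Ry(pitch) Rx(roll)).
In Python, from plant import r gives the robot as it stands. The module is installed in compiled form; this text tells all that it offers.
- The arm moves only by the shell command python3 -m pendant 'ROWS' [OPENING] [FORCE]. ROWS is JSON, a list of rows, each a list of 6 numbers: the shift along the tool's x, y, z in mm, then the turn, a rotation vector about the tool's x, y, z in rad. In form: [[tx, ty, tz, wx, wy, wz], ...]. A call has 1 to 20 rows; each row is the pose to reach, as a shift and turn from the pose commanded when the call began, along the tool's axes at that moment; what a row does not reach only later rows make up. A row lasts 1/8 s, in which the tool goes at most 62.5 mm and 10.7 degrees, less where a joint would pass 70% of its speed; a pose out of reach is approached as far as the arm can. A call with a gripper value outside its range is refused whole. OPENING is the finger opening in mm, from 0 to 87.6, set as the call begins (- or left out, the last holds). The fingers move at their own pace and stop on an object; FORCE is the grip in N (left out, the last holds). Time passes only in rows, so rows that repeat a pose let the fingers close. It gives the time, the measured TCP pose, the force, the opening and the grip force at its end, in the units of the state.
- r.get_state(): the state, without advancing time (a new reading comes with each control period).
- r.capture(name): name is "scene" or "top"; returns the picture (400x640x3 uint8, red, green, blue); there is no depth.
- r.camera_params(name): a dict with "mtx" (3x3 intrinsics, pixels), "distortion" ([k1, k2, p1, p2, k3] as OpenCV has them; the pictures are not rectified), "rvec" (rotation vector, rad) and "tvec" (3), from world to camera coordinates, as OpenCV has them. Camera axes: x right, y down, z forward; pixel columns grow to the right and rows downward; lengths in m; the calibration is good to about 2 mm. A picture is of the moment at which its call begins. camera_params takes no time and is no camera call.
- r.close_job(): hands the job in; it is judged then, once.
The state is a dict: "time_s": time; "joints": joint angles; "qd": joint speeds; "joint_torque": joint torques, N m; "tcp_pos": TCP position; "eef_rot": TCP orientation; "contact_force": force on the tool from outside, world axes, zero at the start; "moment": the same for the moment, N m; "gripper_width": finger opening in m; "gripper_force": force on a finger pad.
Only numpy, scipy, OpenCV 4.12 (cv2) and the standard library are available. Lean on these libraries where they do the work, as an engineer would, in place of code of your own. Each camera call takes 0.05 s, during which the arm holds its last target. There are 200 camera calls.

TASK

Take the white tile with six wells out of the drying rack, lean it on the sloping rest with its wells facing up and let go of it. Then take it again another way, lay it wells up in the recess of the sample stage, let go so that it sits loose on the four plungers, and press it down until it is fully home and level. Leave the other things on the table where they are.

Things in the scene. Friction and masses are not known exactly. Their poses are not given: they have to be found in the camera images.
- tile: White ceramic tile with six round wells on one face, 92 x 64 x 12 mm, about 150 g. Origin at the middle of the block; x along its 92 mm length, y along its width, z out of the face with the wells. It starts upright on a 64 mm edge (z level) in one slot of the rack, 1.5 mm loose; its top edge is 100 mm above the table. It lifts straight out.
- rack: Grey drying rack fixed to the table: base 70 x 190 x 8 mm, two slots at y = -45 and +45 mm, each 15 mm wide in x between two walls 56 mm long in y, whose tops are 38 mm above the table. Origin under its middle on the table. The wells of the tile in it face the rack's +x.
- rest: Sloping rest fixed to the table: a plate at 45 degrees, 44 mm wide and 55 mm long, with a lip 9 mm high at its lower end, on a black base 100 x 70 x 8 mm. Origin on the table under it; the slope rises towards -x, its upper side faces +x and up. The inner corner of lip and plate is at x = 35, z = 22 mm.
- rest_home (a point): Where the middle of a tile leaning home on the rest lies, lengthwise on the slope with its lower edge against the lip: 58.8 mm above the table. The tile then sticks out 37 mm beyond the plate at the top and 10 mm at either side, with room for fingers there. Axes as rest.
- stage: Sample stage fixed to the table: block 150 x 112 x 34 mm with an aluminium top. Origin under its middle on the table, x along its length. In its top is a recess 97 x 69 mm (long along x), 10 mm deep, its floor 24 mm above the table. Four steel plungers of 12 mm diameter stand in it at (+-34, +-20) mm.
- stage_home (a point): Where the middle of a tile fully home on the recess floor lies, 30 mm above the table; its top is then 36 mm above the table, 2 mm above the rim. Axes as stage.
- plunger0 (a joint): How far this plunger of the stage (x -34, y -20 mm) is pushed down, in m. It starts at 0 to 0.002 (7 to 5 mm above the recess floor), all four unequal, so a tile laid on them sits high and may slope. No spring: it slides stiffly under 2.4 N, stays where left, and is level with the floor at 0.007. All four together take about 10 N; press the middle, the ends too if needed.
- plunger1 (a joint): The same for the plunger at (-34, +20) mm.
- plunger2 (a joint): The same for the plunger at (+34, -20) mm.
- plunger3 (a joint): The same for the plunger at (+34, +20) mm.
- spare: Bystander: plain small tile without wells, 60 x 52 x 12 mm, standing in the other slot of the rack; origin at its middle.
- tumbler_a: Bystander: empty drinking glass, 72 mm wide, 90 mm tall; origin under its middle.
- tumbler_b: Bystander: another such glass, 72 mm wide, 90 mm tall; origin under its middle.
- specimen: Bystander: small white jar with a red cap, 52 mm wide, 70 mm tall; origin under its middle.
- bowl: Bystander: white bowl, 160 mm wide, 50 mm tall; origin under its middle.
- marker: Bystander: white marker pen with black cap lying on the table, 150 mm long, 16 mm thick; origin on the table near its middle, x along it.
- beaker: Bystander: small white plastic beaker, 60 mm wide, 60 mm tall; origin under its middle.

How it is judged:
By the outcome, as a careful person would: the job done as asked, in the order asked, and still so for the second after the job is handed in, with the robot touching nothing.
It also fails if it takes over 67 s, if anything falls off the work surface, if the arm or the gripper's body presses on something with over 40 N, if the wrist force passes 120 N, or if a joint passes its speed limit or range.

## Working session

There is one attempt and no reset: what is moved stays moved. The work goes in short steps, Python scripts to look and compute and a shell command to move; the robot and the scene stay as the last step left them, time stands still between calls to the robot, and variables do not carry over. Pictures are saved under pics/ and viewed, at most 10 in all, crops included, and the job is handed in when it is done.

```bash
mkdir -p pics; python3 - <<'E'
from plant import r
import cv2
for n in ("scene","top"):
    cv2.imwrite(f"pics/{n}0.png",r.capture(n)[:,:,::-1]); p=r.camera_params(n)
    R=cv2.Rodrigues(p["rvec"])[0]; print(n,p["mtx"],p["distortion"],-R.T@p["tvec"].ravel() if hasattr(p["tvec"],'ravel') else p["tvec"])
print(r.get_state())
E
```

```text
scene [[413.67955756   0.         319.79787384]
 [  0.         413.67955756 196.863107  ]
 [  0.           0.           1.        ]] [-0.06139999  0.          0.          0.          0.        ] [ 1.10389758 -0.27820485  0.84533846]
top [[498.39671164   0.         323.78388188]
 [  0.         498.39671164 201.13531822]
 [  0.           0.           1.        ]] [-0.04446693  0.          0.          0.          0.        ] [ 0.44298485 -0.05747352  1.29229412]
{'time_s': 0.1, 'joints': array([-4.81784373e+01,  2.05883069e+01,  6.39698838e-01, -1.76951516e-02,
       -7.01346295e+01, -1.65068334e+01]), 'qd': array([ 0.00996195, -0.05129436,  0.18410569,  0.11188665, -0.01458474,
       -0.03421143]), 'joint_torque': array([-1.21684901e-03, -5.84163415e+01,  2.93753475e+01,  7.01552600e+00,
        1.01990064e-02, -6.95363315e-05]), 'tcp_pos': array([ 0.28843468, -0.60983286,  0.24471059]), 'eef_rot': array([ 1.79915466e+02, -7.70262088e-03, -1.54691290e+02]), 'contact_force': array([0.22251886, 0.47590992, 0.38065997]), 'moment': array([ 0.03949485, -0.01701936,  0.00810783]), 'gripper_force': 0.0, 'gripper_width': 0.08759342578800294}
```

View pics/scene0.png

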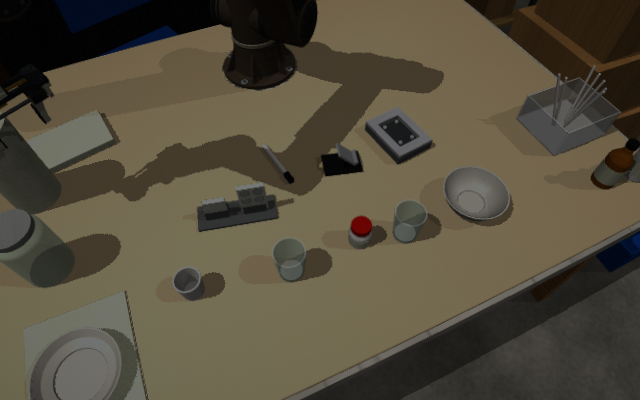

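View pics/top0.png

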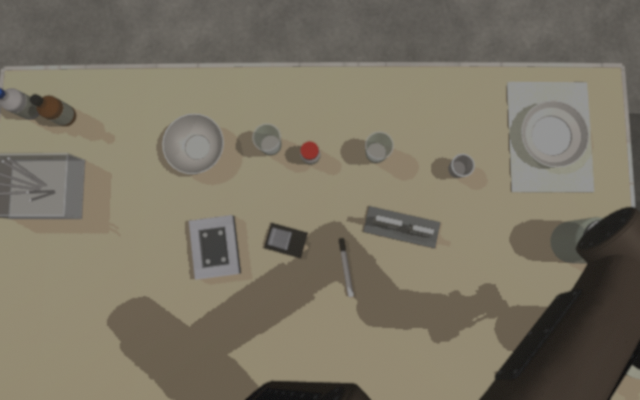

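The scene shows the rack around (237,212), rest at (343,160) and stage at (398,135). In the top view they are at (402,226), (287,240) and (214,247). I'll enlarge each for corner reading.

```bash
python3 - <<'E'
import cv2,numpy as np
t=cv2.imread("pics/top0.png"); s=cv2.imread("pics/scene0.png")
c=lambda im,x,y,w,h,k:cv2.convertScaleAbs(cv2.resize(im[y:y+h,x:x+w],None,fx=k,fy=k,interpolation=cv2.INTER_CUBIC),alpha=1.5)
a=np.hstack([c(t,180,205,133,80,6)])   # stage+rest
cv2.imwrite("pics/a.png",a)
b=np.vstack([c(t,355,200,100,50,8)[:, :800],c(s,190,175,100,25*1+0,8)]) 
cv2.imwrite("pics/b.png",b)
print(a.shape,b.shape)
E
```

```text
(480, 798, 3) (600, 800, 3)
```

View pics/a.png

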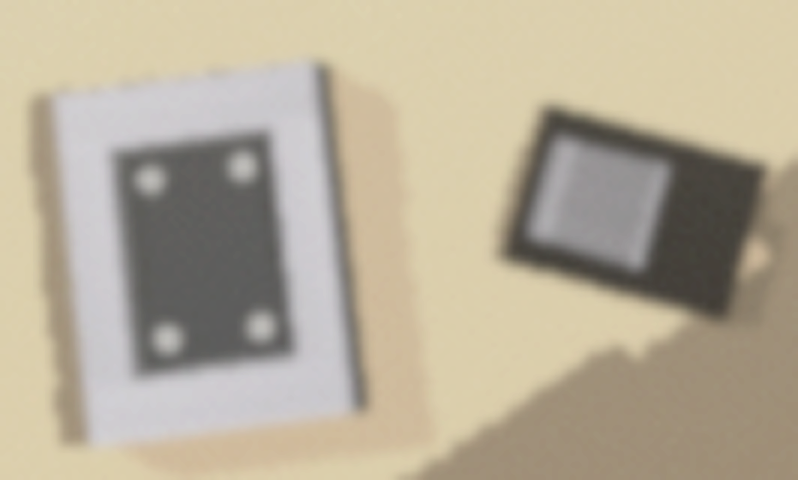

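View pics/b.png

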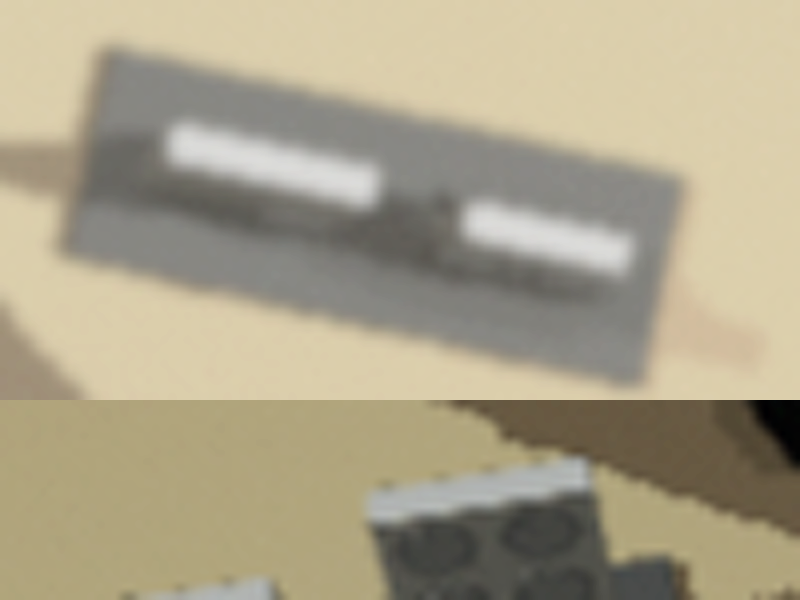

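The crops show three things:
- **Stage:** the top has corners (52,95), (318,63), (365,408) and (88,443).
- **Rest:** the base has corners (548,105), (765,167), (727,320) and (503,258), with the plate and lip at its left (+y) end. The slope therefore faces world +y.
- **Rack:** corners are (103,47), (683,180), (642,383) and (62,252). The tile's top edge is centred at (274,164), in the +y slot, with the wells facing +x.

```bash
cat > h.py <<'E'
from plant import r
import cv2,numpy as np
from scipy.spatial.transform import Rotation as Ro
def back(cam,px,z):
    p=r.camera_params(cam); K=np.array(p["mtx"]);D=np.array(p["distortion"])
    R=cv2.Rodrigues(np.array(p["rvec"],float))[0]; C=-R.T@np.array(p["tvec"]).ravel()
    u=cv2.undistortPoints(np.array(px,float).reshape(-1,1,2),K,D).reshape(-1,2)
    d=np.c_[u,np.ones(len(u))]@R
    return C+d*((z-C[2])/d[:,2])[:,None]
def rot(z,y):   # tool z and y directions
    z=np.array(z,float)/np.linalg.norm(z); y=np.array(y,float)/np.linalg.norm(y)
    return Ro.from_matrix(np.c_[np.cross(y,z),y,z])
def row(pos,R,frm=None):  # row from the present (or given) pose to the target
    if frm is None:
        s=r.get_state(); frm=(s["tcp_pos"],Ro.from_euler("xyz",s["eef_rot"],degrees=True))
    p,Q=frm
    return np.round(np.r_[Q.inv().apply(np.array(pos)-p)*1e3,(Q.inv()*R).as_rotvec()],3)
E
python3 - <<'E'
from h import *
def rep(n,px,o,k,z):
    P=back("top",np.array(px)/k+np.array(o)+0,z); e=[np.linalg.norm(P[i]-P[(i+1)%4]) for i in range(4)]
    d=[np.degrees(np.arctan2(*(P[b]-P[a])[[1,0]])) for a,b in((1,0),(2,3),(3,0),(2,1))]
    print(n,P.mean(0).round(4),np.round(e,4),np.round(d,2)); return P
h=lambda k:(0.5-0.5/k)
rep("stage",[(52,95),(318,63),(365,408),(88,443)],(180,205),6,.034)
print("recess",rep("rec",[(112,152),(270,130),(293,354),(137,377)],(180,205),6,.034).mean(0))
P=rep("plung",[(151,181),(243,168),(261,328),(168,340)],(180,205),6,.030)
rep("rest",[(548,105),(765,167),(727,320),(503,258)],(180,205),6,.008)
rep("rack",[(103,47),(683,180),(642,383),(62,252)],(355,200),8,.008)
rep("tile",[(172,121),(383,165),(378,207),(165,163)],(355,200),8,.100)
rep("spare",[(470,200),(634,234),(628,276),(462,242)],(355,200),8,.068)
E
```

```text
stage [0.4661 0.2356 0.034 ] [0.1141 0.1466 0.1175 0.1475] [96.93 97.4   7.62  8.93]
rec [0.4654 0.2366 0.034 ] [0.0678 0.0948 0.0665 0.0954] [98.02 98.56  7.94  7.15]
recess [0.46540214 0.23663817 0.034     ]
plung [0.465  0.2364 0.03  ] [0.0395 0.068  0.0397 0.0676] [98.15 97.52  7.63  7.76]
rest [0.4837 0.0564 0.008 ] [0.0974 0.0673 0.0998 0.0683] [ 74.18  74.79 -15.72 -13.68]
rack [ 0.5187 -0.2413  0.008 ] [0.1916 0.0668 0.1904 0.0677] [ 77.02  77.28 -11.67 -12.66]
tile [ 0.5286 -0.1991  0.1   ] [0.0644 0.0127 0.0649 0.0128] [78.18 78.31 -9.96 -7.63]
spare [ 0.5082 -0.2867  0.068 ] [0.0513 0.0131 0.0518 0.0132] [ 78.25  78.4  -11.73  -9.34]
```

```bash
cat >> h.py <<'E'
u=lambda a:np.array([np.cos(np.radians(a)),np.sin(np.radians(a)),0.])
Z=np.array([0,0,1.])
TILE=np.array([.528,-.198,.054]); RY=-12
REST=np.array([.4837,.0564,0]); SY=75
HOME=REST+.0067*u(SY)+.0588*Z
STAGE=np.array([.4652,.2365,0]); GY=7.7
def proj(cam,P):
    p=r.camera_params(cam); return cv2.projectPoints(np.array(P,float).reshape(-1,1,3),np.array(p["rvec"],float),np.array(p["tvec"],float),np.array(p["mtx"]),np.array(p["distortion"]))[0].reshape(-1,2)
E
python3 - <<'E'
from h import *
a,b=u(SY),u(SY+90)
q=[REST+x*a+y*b+z*Z for x,z in((.035,.022),(-.004,.061)) for y in(-.022,.022)]
print((proj("top",q)-[180,205])*6)
R=rot(-Z,-u(RY))
for z in(.16,.086): print(row(TILE*[1,1,0]+z*Z,R))
E
```

```text
[[567.43727998 139.79086346]
 [539.4502529  239.8842224 ]
 [647.87535004 159.10736937]
 [619.2354543  262.57484119]]
[-3.92639e+02  2.69766e+02  8.50560e+01  1.00000e-03  1.00000e-03
 -9.20000e-01]
[-3.92649e+02  2.69657e+02  1.59056e+02  1.00000e-03  1.00000e-03
 -9.20000e-01]
```

```bash
python3 -m pendant '[[-120,80,20,0,0,-0.3],[-250,170,40,0,0,-0.5],[-393,270,85,0,0,-0.92],[-393,270,85,0,0,-0.92],[-393,270,85,0,0,-0.92],[-393,270,85,0,0,-0.92],[-393,270,85,0,0,-0.92],[-393,270,85,0,0,-0.92],[-393,270,85,0,0,-0.92]]' 50 20
python3 - <<'E'
from h import *
s=r.get_state(); print(s["joints"].round(1)); R=rot(-Z,-u(RY)); print(row(TILE*[1,1,0]+.086*Z,R))
t=r.capture("top");q=r.capture("scene")
c=lambda im,x,y,w,h,k:cv2.convertScaleAbs(cv2.resize(im[y:y+h,x:x+w,::-1],None,fx=k,fy=k,interpolation=cv2.INTER_CUBIC),alpha=1.6)
cv2.imwrite("pics/c.png",np.hstack([c(t,258,218,55,42,7),c(q,315,138,55,42,7)]))
cv2.imwrite("pics/d.png",np.hstack([c(t,350,190,100,70,4),c(q,190,150,100,70,4)]))
E
```

```text
time_s: 1.23
tcp_pos: [0.5292, -0.1954, 0.1594]
eef_rot: [179.9, -0.0, -101.8]
contact_force: [-0.4, -1.0, 0.2]
gripper_width: 0.0501
gripper_force: 0.0
[ -0.4  14.4 -20.2  -0.  -55.5 -11.3]
[ 2.7940e+00  5.6500e-01  7.3445e+01  2.0000e-03 -0.0000e+00  4.0000e-03]
```

View pics/c.png

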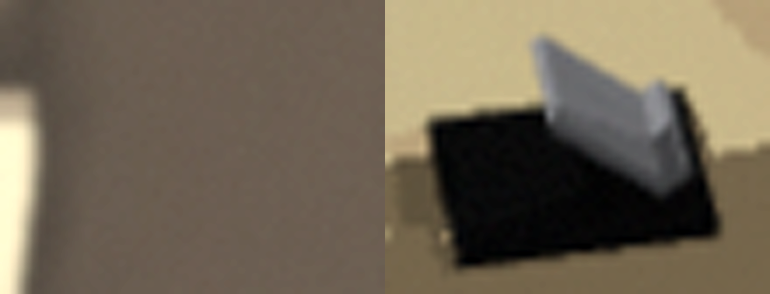

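View pics/d.png

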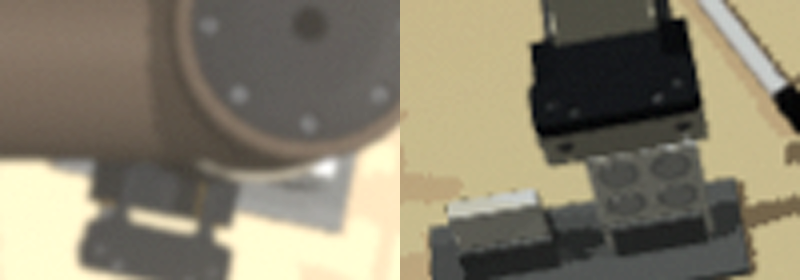

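The scene crop (right half of c.png) shows the rest. Base corners are about (430,120), (680,92), (718,232) and (458,266), and the plate's top edge runs (540,38)–(550,115). The d.png crop shows the gripper just above the tile. I'll check the rest position against this second camera.

```bash
python3 - <<'E'
from h import *
f=lambda p:(np.array(p)-[385,0])/7+[315,138]
P=back("scene",f([(430,120),(680,92),(718,232),(458,266)]),.008)
print(P.mean(0),[np.linalg.norm(P[i]-P[i-1]).round(4) for i in range(4)],np.degrees(np.arctan2(*(P[1]-P[0])[[1,0]])),np.degrees(np.arctan2(*(P[2]-P[3])[[1,0]])))
a,b=u(SY),u(SY+90)
q=[REST+x*a+y*b+z*Z for x,z in((.035,.022),(-.004,.061),(.0414,.0284)) for y in(-.022,.022)]
print((proj("scene",q)-[315,138])*7+[385,0])
# tile pick cross-check with top edge
g=lambda p:np.array(p)/8+[190,175-50]
print(back("scene",g([(370,493),(583,458),(598,487),(372,522)]),.1), back("scene",g([(370,493),(583,458),(598,487),(372,522)]),.1).mean(0))
E
python3 -m pendant '[[3,0.5,30,0,0,0],[3,0.5,60,0,0,0],[3,0.5,73,0,0,0],[3,0.5,73,0,0,0],[3,0.5,73,0,0,0]]'
```

```text
[0.48879052 0.05611673 0.008     ] [np.float64(0.0714), np.float64(0.097), np.float64(0.0696), np.float64(0.0976)] 73.92613069977648 74.94832377632366
[[672.22303372 175.06626817]
 [647.67970968  86.69310991]
 [572.4222204  118.71132545]
 [549.43533841  28.77617555]
 [690.38645193 161.68590558]
 [665.31508432  73.25908073]]
[[ 0.51947302 -0.22648628  0.1       ]
 [ 0.5327944  -0.16753562  0.1       ]
 [ 0.54422807 -0.16713969  0.1       ]
 [ 0.52941052 -0.22904139  0.1       ]] [ 0.5314765  -0.19755075  0.1       ]
time_s: 1.95
tcp_pos: [0.5279, -0.2013, 0.0887]
eef_rot: [-179.9, 0.0, -102.0]
contact_force: [0.5, 0.3, 0.2]
gripper_width: 0.0499
gripper_force: 0.0
```

```bash
sed -i 's/^REST=.*/REST=np.array([.486,.055,0]); SY=75/; s/^TILE=.*/TILE=np.array([.5295,-.198,.054]); RY=-12/' h.py; python3 -c "
from h import *
print(row(TILE*[1,1,0]+.086*Z,rot(-Z,-u(RY))),r.get_state()['tcp_pos'])"
```

```text
[-3.589e+00 -8.230e-01  2.664e+00 -2.000e-03  0.000e+00  0.000e+00] [ 0.52794505 -0.20133896  0.08866232]
```

```bash
python3 -m pendant '[[-3.6,-0.8,2,0,0,0],[-3.6,-0.8,2,0,0,0],[-3.6,-0.8,2,0,0,0]]'; python3 -m pendant '[[0,0,0,0,0,0],[0,0,0,0,0,0],[0,0,0,0,0,0],[0,0,0,0,0,0],[0,0,0,0,0,0],[0,0,0,0,0,0],[0,0,0,0,0,0],[0,0,0,0,0,0]]' 5 25
```

```text
time_s: 2.33
tcp_pos: [0.529, -0.1974, 0.0859]
eef_rot: [-180.0, 0.0, -102.0]
contact_force: [0.3, 0.1, 0.8]
gripper_width: 0.0502
gripper_force: 0.0
time_s: 3.32
tcp_pos: [0.5288, -0.1975, 0.0855]
eef_rot: [-180.0, 0.0, -102.0]
contact_force: [0.1, 0.1, -1.1]
gripper_width: 0.0118
gripper_force: 25.0
```

```bash
python3 -m pendant '[[0,0,-50,0,0,0],[0,0,-100,0,0,0],[0,0,-140,0,0,0],[0,0,-140,0,0,0],[0,0,-140,0,0,0]]'; cat >> h.py <<'E'
zt=(u(SY)-Z)/2**.5; n=(u(SY)+Z)/2**.5; RP=rot(zt,-n)
E
python3 - <<'E'
from h import *
s=r.get_state();print(s["joints"].round(1),s["gripper_width"])
print(row(HOME-.032*zt+.06*n,RP)); print(row(s["tcp_pos"],RP))
E
```

```text
time_s: 3.95
tcp_pos: [0.5281, -0.1973, 0.2247]
eef_rot: [179.9, 0.0, -102.0]
contact_force: [-0.2, -0.1, -2.3]
gripper_width: 0.0117
gripper_force: 25.0
[ -0.6  11.  -15.3  -0.  -63.8 -11.4] 0.011707128244866258
[-264.445   92.118  101.097    0.626   -0.592   -1.434]
[ 0.     0.     0.     0.626 -0.592 -1.434]
```

```bash
python3 -m pendant '[[-30,10,0,0.07,-0.066,-0.16],[-60,20,0,0.14,-0.13,-0.32],[-90,30,0,0.21,-0.2,-0.48],[-120,40,0,0.28,-0.265,-0.64],[-150,50,0,0.35,-0.33,-0.8],[-180,60,20,0.42,-0.395,-0.96],[-210,70,40,0.49,-0.46,-1.12],[-240,80,60,0.56,-0.53,-1.28],[-264,92,90,0.626,-0.592,-1.434],[-264,92,101,0.626,-0.592,-1.434],[-264,92,101,0.626,-0.592,-1.434],[-264,92,101,0.626,-0.592,-1.434],[-264,92,101,0.626,-0.592,-1.434]]'
python3 - <<'E'
from h import *
s=r.get_state();print(s["joints"].round(1),s["gripper_width"])
print(row(HOME-.032*zt+.06*n,RP)); print(row(HOME-.034*zt,RP))
E
```

```text
time_s: 5.58
tcp_pos: [0.4941, 0.0796, 0.1259]
eef_rot: [-135.1, -0.2, -15.0]
contact_force: [0.1, 0.2, -2.2]
gripper_width: 0.0118
gripper_force: 25.0
[ -6.8  15.5 -20.6 -53.8 -59.9 112.9] 0.0118299412142147
[-1.457e+00  1.039e+00  1.904e+00  1.000e-03 -3.000e-03  2.000e-03]
[-1.5910e+00  6.1042e+01 -2.5000e-02  1.0000e-03 -3.0000e-03  2.0000e-03]
```

```bash
python3 -m pendant '[[-1.6,25,-2,0,0,0],[-1.6,44,-3,0,0,0],[-1.6,47,-3,0,0,0],[-1.6,47,-3,0,0,0],[-1.6,47,-3,0,0,0]]'
python3 - <<'E'
from h import *
q=r.capture("scene");t=r.capture("top")
c=lambda im,x,y,w,h,k:cv2.convertScaleAbs(cv2.resize(im[y:y+h,x:x+w,::-1],None,fx=k,fy=k,interpolation=cv2.INTER_CUBIC),alpha=1.6)
cv2.imwrite("pics/e.png",np.hstack([c(q,310,125,66,60,6),c(t,250,205,66,60,6)]))
print(row(HOME-.032*zt,RP))
E
```

```text
time_s: 6.2
tcp_pos: [0.4834, 0.0463, 0.0943]
eef_rot: [-135.0, -0.2, -15.0]
contact_force: [0.8, -0.2, -1.8]
gripper_width: 0.0118
gripper_force: 25.0
[ 3.870e-01  1.380e+01  4.117e+00  1.000e-03 -1.000e-03  2.000e-03]
```

View pics/e.png

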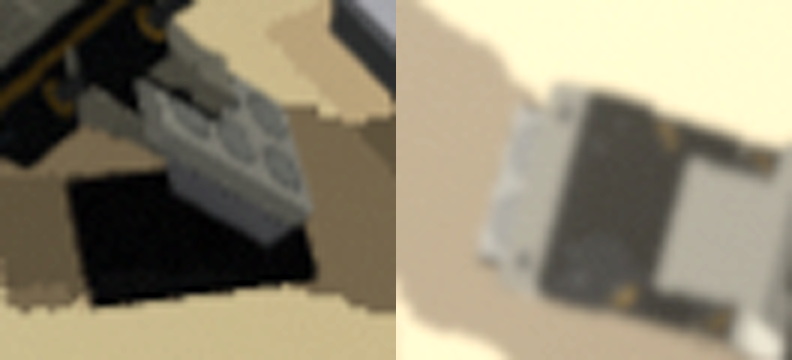

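The tile hangs parallel above the rest with its wells up. In the left half its lower edge, around (290,225), hides the lip. Next I lower it with force feedback, about 3 mm upslope.

```bash
python3 -m pendant '[[0,5,1,0,0,0],[0,9,1,0,0,0],[0,9,1,0,0,0]]'; python3 -m pendant '[[0,2,0,0,0,0],[0,2,0,0,0,0]]';
```

```text
time_s: 6.68
tcp_pos: [0.4813, 0.0403, 0.086]
eef_rot: [-135.1, -0.0, -15.0]
contact_force: [-0.3, 0.4, -2.1]
gripper_width: 0.012
gripper_force: 25.0
time_s: 6.92
tcp_pos: [0.4811, 0.0391, 0.0849]
eef_rot: [-135.0, -0.1, -15.0]
contact_force: [-0.0, -0.2, -0.8]
gripper_width: 0.0121
gripper_force: 25.0
```

```bash
python3 -m pendant '[[0,1,0,0,0,0],[0,2,0,0,0,0],[0,2,0,0,0,0]]';  python3 -m pendant '[[0,1,0,0,0,0],[0,1,0,0,0,0]]'; python3 -c "
from h import *
print(row(HOME-.032*zt,RP))"
```

```text
time_s: 7.3
tcp_pos: [0.4807, 0.0378, 0.0835]
eef_rot: [-135.0, -0.1, -15.0]
contact_force: [0.2, -1.0, -2.1]
gripper_width: 0.0119
gripper_force: 25.0
time_s: 7.55
tcp_pos: [0.4806, 0.0371, 0.0828]
eef_rot: [-135.1, -0.1, -15.0]
contact_force: [-0.1, 0.1, -1.1]
gripper_width: 0.0121
gripper_force: 25.0
[ 6.000e-01 -9.700e-01  2.939e+00  1.000e-03 -1.000e-03  1.000e-03]
```

```bash
python3 -m pendant '[[0,1,0,0,0,0],[0,1,0,0,0,0]]';  python3 -m pendant '[[0,1,0,0,0,0],[0,1,0,0,0,0]]';  python3 -m pendant '[[0,0,2,0,0,0],[0,0,2,0,0,0]]'
```

```text
time_s: 7.8
tcp_pos: [0.4806, 0.0369, 0.0827]
eef_rot: [-135.0, -0.1, -15.0]
contact_force: [1.4, 2.3, 3.2]
gripper_width: 0.012
gripper_force: 25.0
time_s: 8.05
tcp_pos: [0.4806, 0.0368, 0.0826]
eef_rot: [-134.9, -0.1, -15.0]
contact_force: [0.1, 4.2, 8.0]
gripper_width: 0.0119
gripper_force: 25.0
time_s: 8.3
tcp_pos: [0.4811, 0.0381, 0.0812]
eef_rot: [-134.9, -0.1, -15.0]
contact_force: [1.4, 3.0, 8.6]
gripper_width: 0.0121
gripper_force: 25.0
```

```bash
python3 -m pendant '[[0,-1,1,0,0,0],[0,-1,1,0,0,0]]';  python3 -m pendant '[[0,0,1,0,0,0],[0,0,1,0,0,0]]';python3 -m pendant '[[0,0,1,0,0,0],[0,0,1,0,0,0]]'; python3 -c "
from h import *
print(row(HOME-.032*zt,RP))"
```

```text
time_s: 8.55
tcp_pos: [0.4813, 0.0385, 0.081]
eef_rot: [-135.0, -0.2, -14.9]
contact_force: [-0.6, -1.1, 8.9]
gripper_width: 0.0119
gripper_force: 25.0
time_s: 8.8
tcp_pos: [0.4813, 0.0385, 0.081]
eef_rot: [-135.0, -0.2, -14.9]
contact_force: [-4.3, -6.5, 17.4]
gripper_width: 0.012
gripper_force: 25.0
time_s: 9.05
tcp_pos: [0.4814, 0.0386, 0.0809]
eef_rot: [-135.0, -0.2, -14.8]
contact_force: [-9.3, -11.5, 26.7]
gripper_width: 0.0117
gripper_force: 25.0
[ 1.570e-01 -1.141e+00  4.540e-01  1.000e-03 -1.000e-03  5.000e-03]
```

```bash
sed -i 's/^zt=/HOME=HOME-.0011*(u(SY)+Z)\/2**.5\nzt=/' h.py; python3 -m pendant '[[0,0,-2.5,0,0,0],[0,0,-2.5,0,0,0]]'; python3 -m pendant '[[0,0,0,0,0,0],[0,0,0,0,0,0],[0,0,0,0,0,0],[0,0,0,0,0,0]]' 32;  python3 -m pendant '[[0,0,-30,0,0,0],[0,0,-70,0,0,0],[0,0,-100,0,0,0],[0,0,-130,0,0,0],[0,0,-130,0,0,0]]' 87
python3 - <<'E'
from h import *
q=r.capture("scene")
c=lambda im,x,y,w,h,k:cv2.convertScaleAbs(cv2.resize(im[y:y+h,x:x+w,::-1],None,fx=k,fy=k,interpolation=cv2.INTER_CUBIC),alpha=1.6)
cv2.imwrite("pics/f.png",c(q,310,125,60,60,9))
print(r.get_state()["joints"].round(1))
RG=rot(-n,u(SY+90)); RG2=rot(-n,-u(SY+90))
for R in(RG,RG2): print(row(HOME+.1*n,R),row(HOME+.018*n,R))
E
```

```text
time_s: 9.3
tcp_pos: [0.4813, 0.0384, 0.0811]
eef_rot: [-135.0, -0.1, -15.0]
contact_force: [0.3, 1.2, 6.7]
gripper_width: 0.0116
gripper_force: 25.0
time_s: 9.8
tcp_pos: [0.4808, 0.0381, 0.0802]
eef_rot: [-135.1, -0.1, -15.0]
contact_force: [0.6, -0.2, 1.4]
gripper_width: 0.0321
gripper_force: 0.0
time_s: 10.42
tcp_pos: [0.4576, -0.0519, 0.1736]
eef_rot: [-135.1, -0.3, -15.1]
contact_force: [0.1, 0.5, -0.6]
gripper_width: 0.0762
gripper_force: 0.0
[-21.7  13.8 -16.6 -47.2 -73.2 116.7]
[ 7.30000e-02 -1.00811e+02  1.62823e+02 -1.21100e+00  1.20600e+00
  1.20900e+00] [-4.90000e-02 -1.88110e+01  1.62897e+02 -1.21100e+00  1.20600e+00
  1.20900e+00]
[ 7.30000e-02 -1.00811e+02  1.62823e+02 -1.20600e+00 -1.21100e+00
 -1.21000e+00] [-4.90000e-02 -1.88110e+01  1.62897e+02 -1.20600e+00 -1.21100e+00
 -1.21000e+00]
```

View pics/f.png

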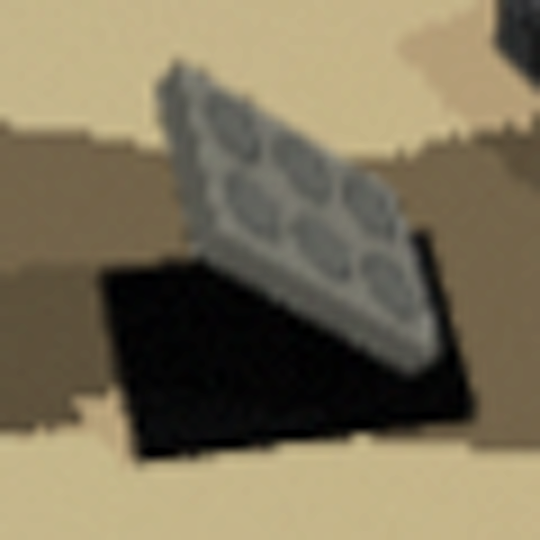

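The tile leans home on the rest with its wells up, its body spanning (165,65)–(435,370). Next I regrasp across the width, along the slope normal.

```bash
python3 -m pendant '[[0,-30,-15,-0.1,-0.1,-0.1],[0,-45,-15,-0.2,-0.2,-0.2],[0,-60,0,-0.3,-0.3,-0.3],[0,-75,15,-0.4,-0.4,-0.4],[0,-85,30,-0.5,-0.5,-0.5],[0,-95,45,-0.6,-0.6,-0.6],[0,-105,65,-0.7,-0.7,-0.7],[0,-110,80,-0.8,-0.8,-0.8],[0,-115,100,-0.9,-0.9,-0.9],[0,-115,120,-1,-1,-1],[0,-110,140,-1.1,-1.1,-1.1],[0,-105,163,-1.206,-1.21,-1.21],[0,-101,163,-1.206,-1.21,-1.21],[0,-101,163,-1.206,-1.21,-1.21],[0,-101,163,-1.206,-1.21,-1.21],[0,-101,163,-1.206,-1.21,-1.21]]' 87.6
cat >> h.py <<'E'
RG2=rot(-n,-u(SY+90))
E
python3 - <<'E'
from h import *
print(r.get_state()["joints"].round(1),row(HOME+.1*n,RG2),row(HOME+.018*n,RG2))
E
```

```text
time_s: 12.48
tcp_pos: [0.5057, 0.1293, 0.1292]
eef_rot: [-180.0, 44.8, 74.9]
contact_force: [-0.2, -0.1, 0.3]
gripper_width: 0.0878
gripper_force: 0.0
[ 48.6  32.2 -19.   18.4 -80.9 106.3] [ 0.12   0.195  0.506 -0.001 -0.003 -0.001] [-1.3500e-01  2.8400e-01  8.2506e+01 -1.0000e-03 -3.0000e-03 -1.0000e-03]
```

```bash
python3 -m pendant '[[0,0,40,0,0,0],[0,0,70,0,0,0],[0,0,83,0,0,0],[0,0,83,0,0,0],[0,0,83,0,0,0]]'; python3 -m pendant '[[0,0,0,0,0,0],[0,0,0,0,0,0],[0,0,0,0,0,0],[0,0,0,0,0,0],[0,0,0,0,0,0],[0,0,0,0,0,0]]' 55 20; python3 -c "
from h import *
print(row(HOME+.0175*n,RG2))"
```

```text
time_s: 13.1
tcp_pos: [0.491, 0.074, 0.0703]
eef_rot: [180.0, 44.9, 75.0]
contact_force: [-0.2, 0.5, 0.1]
gripper_width: 0.0875
gripper_force: 0.0
time_s: 13.85
tcp_pos: [0.4901, 0.0733, 0.0698]
eef_rot: [-179.9, 44.9, 75.1]
contact_force: [-1.6, 4.0, 3.9]
gripper_width: 0.0636
gripper_force: 20.0
[-0.743  0.74  -0.077 -0.    -0.001  0.001]
```

```bash
python3 -m pendant '[[0,0,-30,0,0,0],[0,0,-60,0,0,0],[0,0,-80,0,0,0],[0,0,-80,0,0,0],[0,0,-80,0,0,0]]'
cat >> h.py <<'E'
RS=rot(-Z,-u(GY+90))
E
python3 - <<'E'
from h import *
s=r.get_state(); print(s["joints"].round(1),s["gripper_width"],row(STAGE+.13*Z,RS))
im=cv2.imread("pics/scene0.png")
c=cv2.convertScaleAbs(cv2.resize(im[100:165,362:436],None,fx=8,fy=8,interpolation=cv2.INTER_CUBIC),alpha=1.6)
cv2.imwrite("pics/g.png",c)
E
```

```text
time_s: 14.48
tcp_pos: [0.5041, 0.1268, 0.1255]
eef_rot: [-179.8, 45.0, 75.1]
contact_force: [0.2, -0.1, -1.9]
gripper_width: 0.0635
gripper_force: 20.0
[ 48.6  32.4 -19.5  18.5 -80.5 106.2] 0.0635123927280232 [ 64.645 -65.974 -70.932   0.459   0.693   1.111]
```

View pics/g.png

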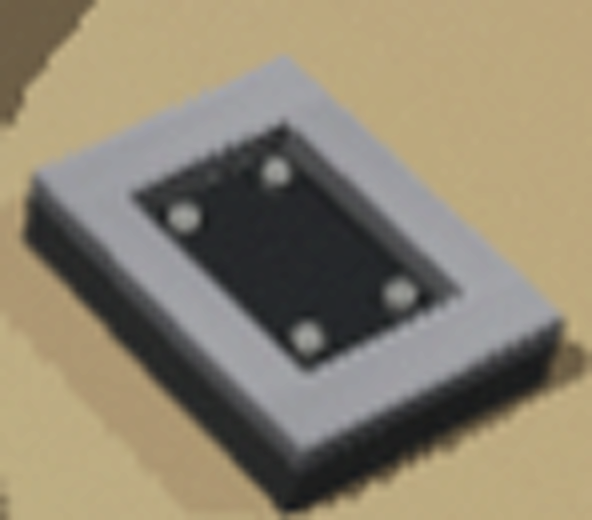

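The scene crop gives recess rim corners (133,195), (287,122), (463,294) and (308,372), and outer top corners (37,180), (283,57), (563,322) and (300,455).

```bash
python3 - <<'E'
from h import *
f=lambda p:np.array(p)/8+[362,100]
for px,z in(([(133,195),(287,122),(463,294),(308,372)],.034),([(37,180),(283,57),(563,322),(300,455)],.034),([(184,217),(276,171),(401,293),(308,338)],.030)):
    P=back("scene",f(px),z); print(P.mean(0).round(4),[np.linalg.norm(P[i]-P[i-1]).round(4) for i in range(4)],[np.degrees(np.arctan2(*(P[b]-P[a])[[1,0]])).round(1) for a,b in((0,3),(1,2))])
E
```

```text
[0.4686 0.2382 0.034 ] [np.float64(0.096), np.float64(0.0673), np.float64(0.0963), np.float64(0.0662)] [np.float64(7.7), np.float64(7.1)]
[0.47   0.2362 0.034 ] [np.float64(0.1463), np.float64(0.1104), np.float64(0.1506), np.float64(0.1111)] [np.float64(7.3), np.float64(7.6)]
[0.4689 0.2367 0.03  ] [np.float64(0.0668), np.float64(0.0407), np.float64(0.0681), np.float64(0.0395)] [np.float64(8.6), np.float64(7.6)]
```

```bash
python3 -m pendant '[[0,0,-20,0.05,0.07,0.11],[5,-5,-45,0.1,0.14,0.22],[15,-15,-65,0.15,0.21,0.33],[20,-20,-70,0.2,0.28,0.44],[25,-26,-71,0.25,0.35,0.55],[32,-33,-71,0.3,0.42,0.66],[40,-40,-71,0.35,0.49,0.77],[48,-48,-71,0.4,0.56,0.88],[56,-56,-71,0.43,0.63,1],[64.6,-66,-71,0.459,0.693,1.111],[64.6,-66,-71,0.459,0.693,1.111],[64.6,-66,-71,0.459,0.693,1.111],[64.6,-66,-71,0.459,0.693,1.111]]'
```

```text
time_s: 16.1
tcp_pos: [0.4663, 0.2373, 0.1307]
eef_rot: [-180.0, -0.0, 7.8]
contact_force: [0.6, -0.2, -1.5]
gripper_width: 0.0637
gripper_force: 20.0
```

```bash
sed -i 's/^STAGE=.*/STAGE=np.array([.467,.2368,0]); GY=7.7/' h.py
python3 - <<'E'
from h import *
# calibration check: tile on rest in f.png
b=u(SY+90); lat=(np.array([.4901,.0733,0])-HOME)@b
C=HOME+lat*b
print("lat",lat,(proj("scene",[C+i*.046*zt+j*.032*b+.006*n for i,j in((-1,1),(-1,-1),(1,-1),(1,1))])-[310,125])*9)
print(row(STAGE+.0665*Z,RS))
E
```

```text
lat 0.0007760926375909686 [[187.02291694  57.90937846]
 [228.99600627 228.51708723]
 [448.72694008 353.07572856]
 [401.62653114 187.31452934]]
[ 6.2200e-01  6.2300e-01  6.4189e+01 -0.0000e+00 -1.0000e-03  1.0000e-03]
```

```bash
python3 -m pendant '[[0,0.6,30,0,0,0],[0,0.6,55,0,0,0],[0,0.6,64,0,0,0],[0,0.6,64,0,0,0],[0,0.6,64,0,0,0]]'
python3 - <<'E'
from h import *
q=r.capture("scene")
c=cv2.convertScaleAbs(cv2.resize(q[95:167,355:440,::-1],None,fx=9,fy=8.3,interpolation=cv2.INTER_CUBIC),alpha=1.6)
cv2.imwrite("pics/h.png",c)
s=r.get_state();t=s["tcp_pos"];print(t,s["joints"].round(1))
a,b=u(GY),u(GY+90)
for nm,C,X,Y,z in(("tiletop",t,.046,.032,t[2]-.0115),("tilebot",t,.046,.032,t[2]-.0235),("rim@t",t,.0485,.0345,.034),("outer@t",t,.075,.056,.034)):
    print(nm,((proj("scene",[C*[1,1,0]+i*X*a+j*Y*b+z*Z for i,j in((-1,-1),(-1,1),(1,1),(1,-1))])-[355,95]+.5)*[9,8.3]).round(0).tolist())
E
```

```text
time_s: 16.73
tcp_pos: [0.4666, 0.2374, 0.0677]
eef_rot: [-179.9, -0.1, 7.8]
contact_force: [0.3, 0.7, -0.5]
gripper_width: 0.0634
gripper_force: 20.0
[0.46653138 0.23735292 0.06785956] [ 48.5  17.2 -31.2   0.  -41.4  49.3]
tiletop [[227.0, 197.0], [395.0, 125.0], [589.0, 295.0], [419.0, 374.0]]
tilebot [[223.0, 224.0], [389.0, 152.0], [582.0, 322.0], [412.0, 400.0]]
rim@t [[207.0, 245.0], [385.0, 168.0], [587.0, 346.0], [406.0, 430.0]]
outer@t [[99.0, 221.0], [387.0, 99.0], [700.0, 371.0], [404.0, 511.0]]
```

View pics/h.png

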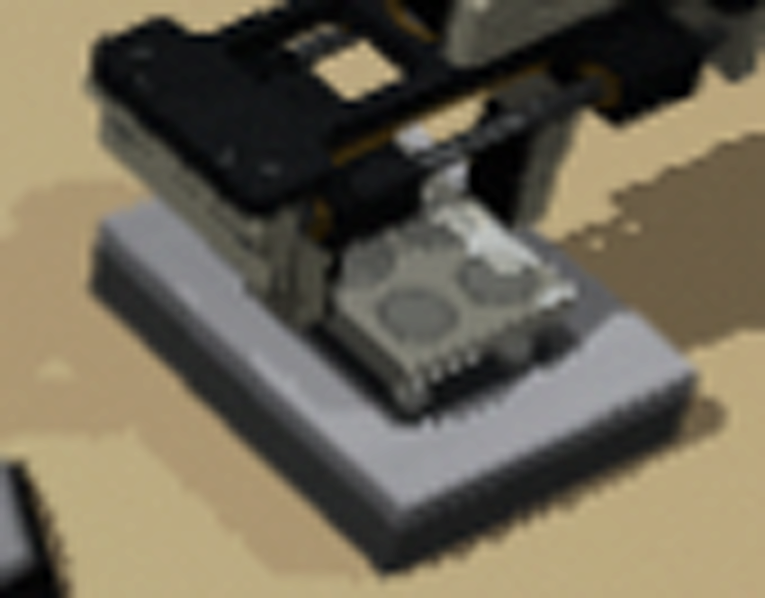

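The tile sits level above the recess. Its near corner is at about (407,382) and its right corner at about (578,290). The stage outline matches the prediction to within a few pixels. I now lower in small steps and watch the force. Rim contact would show at TCP z ≈ 57 mm and plunger contact at ≈ 53–55 mm.

```bash
python3 -m pendant '[[0.6,-0.8,4,0,0,0],[0.6,-0.8,8,0,0,0],[0.6,-0.8,8,0,0,0],[0.6,-0.8,8,0,0,0]]';  python3 -m pendant '[[0,0,2,0,0,0],[0,0,2,0,0,0],[0,0,2,0,0,0]]'; python3 -m pendant '[[0,0,1,0,0,0],[0,0,1,0,0,0]]'
```

```text
time_s: 17.27
tcp_pos: [0.4664, 0.2377, 0.0589]
eef_rot: [-179.9, -0.1, 7.8]
contact_force: [-0.0, -0.3, -1.0]
gripper_width: 0.0635
gripper_force: 20.0
time_s: 17.65
tcp_pos: [0.4666, 0.2379, 0.0571]
eef_rot: [-179.9, -0.1, 7.8]
contact_force: [0.9, -1.0, -0.4]
gripper_width: 0.0637
gripper_force: 20.0
time_s: 17.9
tcp_pos: [0.4667, 0.238, 0.0562]
eef_rot: [-179.9, -0.1, 7.8]
contact_force: [0.9, 0.0, 2.6]
gripper_width: 0.0636
gripper_force: 20.0
```

```bash
python3 -m pendant '[[0,0,1,0,0,0],[0,0,1,0,0,0]]'; python3 -m pendant '[[0,0,1,0,0,0],[0,0,1,0,0,0]]'; python3 -c "
from h import *
print(r.get_state()['moment'])"
```

```text
time_s: 18.15
tcp_pos: [0.4668, 0.238, 0.0552]
eef_rot: [-179.9, -0.1, 7.8]
contact_force: [1.7, 0.1, 4.0]
gripper_width: 0.0637
gripper_force: 20.0
time_s: 18.4
tcp_pos: [0.4669, 0.2381, 0.0538]
eef_rot: [-179.9, -0.1, 7.7]
contact_force: [5.7, 0.5, -2.6]
gripper_width: 0.0635
gripper_force: 20.0
[ 0.01442501 -1.83984678 -0.00625651]
```

```bash
python3 -m pendant '[[1,0,0,0,0,0],[1,0,0,0,0,0]]'; python3 -m pendant '[[1,0,0,0,0,0],[1,0,0,0,0,0]]'; python3 -c "
from h import *
print(r.get_state()['moment'])"
```

```text
time_s: 18.65
tcp_pos: [0.4671, 0.2377, 0.0536]
eef_rot: [-180.0, -0.0, 7.7]
contact_force: [1.9, 1.1, -1.2]
gripper_width: 0.064
gripper_force: 20.0
time_s: 18.9
tcp_pos: [0.4679, 0.2375, 0.0537]
eef_rot: [-180.0, -0.0, 7.7]
contact_force: [-1.0, -1.2, -0.7]
gripper_width: 0.0639
gripper_force: 20.0
[-0.24481152  0.24041737 -0.03194363]
```

```bash
python3 -m pendant '[[1,0,-0.3,0,0,0],[1,0,-0.3,0,0,0],[1,0,-0.3,0,0,0]]'; python3 -m pendant '[[0,0,0,0,0,0],[0,0,0,0,0,0],[0,0,0,0,0,0],[0,0,0,0,0,0]]' 76; python3 -m pendant '[[0,0,-20,0,0,0],[0,0,-50,0,0,0],[0,0,-80,0,0,0],[0,0,-110,0,0,0],[0,0,-110,0,0,0]]'; python3 - <<'E'
from h import *
q=r.capture("scene")
f=lambda p:(np.array(p))
# tile-top outline by code: bright face vs recess
c=cv2.convertScaleAbs(q[95:167,355:440,::-1],alpha=1.6); cv2.imwrite("pics/i.png",c)
RR=rot(-Z,u(GY)); RR2=rot(-Z,-u(GY)); print(row([.469,.2375,.08],RR),row([.469,.2375,.08],RR2),r.get_state()["joints"].round(1))
g=cv2.cvtColor(q[105:160,365:432],cv2.COLOR_RGB2GRAY); print("\n".join("".join(" .:-=+*#%@"[min(9,int(v)//20)] for v in l) for l in g))
E
```

```text
time_s: 19.27
tcp_pos: [0.4694, 0.2381, 0.0542]
eef_rot: [-179.9, -0.1, 7.7]
contact_force: [-0.2, 0.5, -1.3]
gripper_width: 0.0637
gripper_force: 20.0
time_s: 19.77
tcp_pos: [0.4694, 0.2382, 0.0543]
eef_rot: [-179.9, -0.1, 7.7]
contact_force: [1.1, -0.1, -0.6]
gripper_width: 0.0759
gripper_force: 0.0
time_s: 20.4
tcp_pos: [0.4704, 0.239, 0.1668]
eef_rot: [-179.8, -0.3, 7.8]
contact_force: [0.3, 0.9, -0.3]
gripper_width: 0.0758
gripper_force: 0.0
[-9.860e-01  1.066e+00  8.524e+01  0.000e+00 -5.000e-03 -1.570e+00] [-9.860e-01  1.066e+00  8.524e+01 -5.000e-03 -0.000e+00  1.572e+00] [ 48.3  10.5 -24.6  -0.  -54.7  49.5]
+++++++++++++++++++++++-::::::..+++++++++++++++++++++++++++++++++++
++++++++++++++++++++++++--::::::+++++++++++++++++++++++++++++++++++
+++++++++++++++++++++++++=-::-=++++++++++++++++++++++++++++++++++++
++++++++++++++++++++++++++==+++===+++++++++++++++++++++++++++++++++
+++++++++++++++++++++++++++++=+====++++++++++++++++++++++++++++++++
+++++++++++++++++++++++++++==========++++++++++++++++++++++++++++++
++++++++++++++++++++++++=============++++++++++++++++++++++++++++++
[... 2564 characters left out ...]
=-:....       ..:-=+
++++++++===========:......::-=================-:....      ..::==+++
+++++++++===========:......::-==============-:....      ..::-=+++++
++++++++++===========:......:::===========-:....      ..::-==++++++
++++++++++============:......:::========-:....       .::-==++++++++
++++++++++++===========:......::-=====-:.....     ...:-==++++++++++
+++++++++++++===========:......::-==-:.....      ..::-=++++++++++++
++++++++++++++===========:......::::.....      ..::===+++++++++++++
++++++++++++++============:......::....       .::==++++++++++++++++
+++++++++++++++===========-:.........       .::==++++++++++++++++++
+++++++++++++++++==========-:......       .:::=++++++++++++++++++++
```

```bash
python3 -m pendant '[[-1,1,20,0,0,0.18],[-1,1,40,0,0,0.36],[-1,1,60,0,0,0.54],[-1,1,75,0,0,0.72],[-1,1,75,0,0,0.9],[-1,1,75,0,0,1.08],[-1,1,75,0,0,1.26],[-1,1,75,0,0,1.44],[-1,1,75,0,0,1.57],[-1,1,75,0,0,1.57],[-1,1,92,0,0,1.57],[-1,1,97,0,0,1.57],[-1,1,97,0,0,1.57],[-1,1,97,0,0,1.57]]' 46; python3 -c "
from h import *
RR2=rot(-Z,-u(GY)); print(row([.4692,.2378,.068],RR2))"
```

```text
time_s: 22.2
tcp_pos: [0.4687, 0.2372, 0.0676]
eef_rot: [-179.9, 0.1, -82.2]
contact_force: [-0.1, 0.1, -0.7]
gripper_width: 0.046
gripper_force: 0.0
[-0.571 -0.58  -0.443 -0.002  0.001  0.002]
```

```bash
python3 -m pendant '[[-0.6,-0.6,2,0,0,0],[-0.6,-0.6,4,0,0,0],[-0.6,-0.6,5,0,0,0],[-0.6,-0.6,6,0,0,0],[-0.6,-0.6,6,0,0,0]]'; python3 -m pendant '[[0,0,1,0,0,0],[0,0,2,0,0,0],[0,0,3,0,0,0],[0,0,3,0,0,0]]';  python3 -m pendant '[[0,0,1,0,0,0],[0,0,2,0,0,0],[0,0,2,0,0,0]]'
```

```text
time_s: 22.82
tcp_pos: [0.469, 0.2377, 0.0612]
eef_rot: [-179.9, 0.1, -82.2]
contact_force: [0.3, 0.2, -0.6]
gripper_width: 0.0461
gripper_force: 0.0
time_s: 23.32
tcp_pos: [0.469, 0.2378, 0.0587]
eef_rot: [-179.9, 0.1, -82.2]
contact_force: [-2.3, -0.7, 5.6]
gripper_width: 0.0462
gripper_force: 2.9
time_s: 23.7
tcp_pos: [0.469, 0.2377, 0.0567]
eef_rot: [-179.9, 0.1, -82.2]
contact_force: [-1.7, -0.2, 6.3]
gripper_width: 0.0461
gripper_force: 3.1
```

```bash
python3 -m pendant '[[0,0,1,0,0,0],[0,0,1.5,0,0,0],[0,0,1.5,0,0,0]]'; python3 -m pendant '[[0,0,1,0,0,0],[0,0,1,0,0,0]]';  python3 -m pendant '[[0,0,1,0,0,0],[0,0,1,0,0,0]]'
```

```text
time_s: 24.08
tcp_pos: [0.469, 0.2378, 0.0553]
eef_rot: [-179.9, 0.1, -82.2]
contact_force: [-2.9, -0.0, 7.7]
gripper_width: 0.0461
gripper_force: 3.7
time_s: 24.32
tcp_pos: [0.469, 0.2378, 0.0552]
eef_rot: [-179.9, 0.1, -82.2]
contact_force: [-6.3, -1.1, 18.7]
gripper_width: 0.0459
gripper_force: 9.2
time_s: 24.58
tcp_pos: [0.469, 0.2378, 0.0552]
eef_rot: [-179.9, 0.1, -82.2]
contact_force: [-10.3, -2.7, 29.7]
gripper_width: 0.0459
gripper_force: 14.6
```

```bash
python3 -m pendant '[[0,0,-6,0,0,0],[0,0,-6,0,0,0],[18,0,-6,0,0,0],[18,0,-6,0,0,0],[18,0,-3,0,0,0],[18,0,-2,0,0,0],[18,0,-1,0,0,0],[18,0,-1,0,0,0]]'; python3 -m pendant '[[0,0,1,0,0,0],[0,0,1,0,0,0]]';  python3 -m pendant '[[0,0,-6,0,0,0],[0,0,-6,0,0,0],[-36,0,-6,0,0,0],[-36,0,-6,0,0,0],[-36,0,-3,0,0,0],[-36,0,-2,0,0,0],[-36,0,-1,0,0,0],[-36,0,0,0,0,0],[-36,0,0,0,0,0]]'
```

```text
time_s: 25.58
tcp_pos: [0.4717, 0.2197, 0.0552]
eef_rot: [-179.9, 0.0, -82.2]
contact_force: [-5.5, -2.7, 22.0]
gripper_width: 0.0462
gripper_force: 10.6
time_s: 25.82
tcp_pos: [0.4717, 0.2197, 0.0551]
eef_rot: [-179.9, 0.0, -82.1]
contact_force: [-9.5, -4.0, 32.0]
gripper_width: 0.0462
gripper_force: 16.2
time_s: 26.95
tcp_pos: [0.4664, 0.2555, 0.0551]
eef_rot: [-179.9, 0.1, -82.2]
contact_force: [-13.9, -0.7, 32.6]
gripper_width: 0.0458
gripper_force: 16.2
```

Heights match across the width. I'll check both ends with the fingers closed.

```bash
python3 -m pendant '[[0,0,-8,0,0,0],[0,0,-10,0,0,0],[18,26,-10,0,0,0],[18,26,-10,0,0,0],[18,26,-10,0,0,0],[18,26,-10,0,0,0],[18,26,-4,0,0,0],[18,26,-2,0,0,0],[18,26,-1,0,0,0],[18,26,-1,0,0,0]]' 0 10;  python3 -m pendant '[[0,0,-8,0,0,0],[0,0,-8,0,0,0],[0,-52,-8,0,0,0],[0,-52,-8,0,0,0],[0,-52,-4,0,0,0],[0,-52,-2,0,0,0],[0,-52,0,0,0,0],[0,-52,0,0,0,0]]'
```

```text
time_s: 28.2
tcp_pos: [0.4435, 0.2344, 0.0552]
eef_rot: [-179.9, 0.1, -82.2]
contact_force: [-7.4, -2.7, 23.0]
gripper_width: 0.0004
gripper_force: 11.9
time_s: 29.2
tcp_pos: [0.4939, 0.2406, 0.0552]
eef_rot: [-179.9, 0.0, -82.1]
contact_force: [-6.8, -3.6, 19.3]
gripper_width: 0.0006
gripper_force: 9.0
```

Both ends read 55.2 mm, so the tile is home and level. I retreat and hand in.

```bash
python3 -m pendant '[[0,0,-20,0,0,0],[0,0,-60,0,0,0],[0,0,-110,0,0,0],[0,0,-130,0,0,0],[0,0,-130,0,0,0],[0,0,-130,0,0,0]]'; python3 -c "
from plant import r
print(r.close_job())"
```

```text
time_s: 29.95
tcp_pos: [0.4938, 0.2407, 0.1829]
eef_rot: [-180.0, 0.0, -82.2]
contact_force: [0.4, 0.7, -0.3]
gripper_width: 0.0004
gripper_force: 0.0
the job is handed in; nothing more can be done
None
```

The job is handed in after about 30 s: the tile leaned on the rest, was regrasped across its width, and now lies wells up in the stage recess, pressed to within 0.2 mm of home height in the middle, along both long sides and at both ends.

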